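Bring a circuit board under the magnifier and select its ring light

TASK

Push the board carrier along its channel until its front end rests against the end stop under the magnifier, then turn the lamp console's selector so that it points at the ring mark and has clicked into that position. Leave the carrier at the stop and flat in its channel, and leave the other things on the bench where they are.

Things in the scene. Friction and masses are not known exactly. Their poses are not given: they have to be found in the camera images.
- station: White inspection station fixed to the bench, position, yaw and side of the bench vary; origin on the bench under the channel. Base 360 x 170, 12 thick (x -170 to 190). Channel along its x: 94 wide between aluminium rails 14 high, 12 wide (x -165 to 135), open at the -x end, the robot's side
- stop (a point): middle of the end stop's face: an aluminium bar across the channel at the station's x = 135, its top 30 above the bench
- lens (a point): centre of the magnifier's underside, 174 above the bench: a round black ring, 120 across, over the far part of the channel at the station's x = 100, on a steel post at x = 170
- carrier: Loose aluminium board carrier with a green circuit board on it, lying flat in the channel: 150 long (x), 90 wide, 10 thick, about 0.3 kg; origin at the centre of its underside, 12 above the bench, x towards the end stop. At its rear end (x -75 to -67) stands an upright plate, 60 wide, from 10 to 54 above the underside, to push on
- carrier_plate (a point): middle of the rear face of the carrier's upright plate, 32 above the carrier's underside (44 above the bench)
- carrier_front (a point): middle of the carrier's front end face, which must meet the end stop
- console: Grey lamp console fixed to the bench, 230 x 230, top 45 above the bench, with a round black dial face; origin on the bench under the selector's axis; it stands on the other side from the station, position and yaw vary
- selector (a joint): turn of the selector, rad, growing clockwise seen from above. Seven detents 0.5585 (32 deg) apart at 0 ... 3.351; it springs into the nearest one when let go (peak torque about 0.15 N m). At value q it points at the angle 1.6755 - q from the console's x axis (anticlockwise). It starts at or between the first two, which have no mark; nor has the last
- selector_axis (a point): on the selector's axis at the top of its handle, 40 above the console's top. The aluminium handle is a blade 16 thick (from 10 to 40 above the console's top) with a black line on its top, reaching 24 behind the axis and 58 in front to a pointed nose; a round black foot 48 across and 11 high lies under it
- selector_nose (a point): tip of the handle's pointed nose, 58 from the axis, at mid height of the blade (25 above the console's top)
- selector_aim (a point): imaginary point ahead of the nose, 85 from the axis, at the height of the console's top: it lies over the mark that the selector points at
- mark_ring: the ring mark, THE TARGET: flat white ring on the dial face, 28 across with a 17 hole, centre 87 from the selector's axis. The four marks are flat and fixed, one each at the detents 1.117, 1.676, 2.234 and 2.793, in an order that varies
- mark_disc: flat white full disc, 28 across, another mode
- mark_dot: flat white small dot, 12 across, another mode
- mark_cross: flat white cross, 28 across, another mode
- screwdriver: bystander: black-handled screwdriver lying between the two units, 170 long; origin in its middle on the bench
- loupe: bystander: black eye loupe, 60 across, 34 high; origin at the centre of its underside
- bottle: bystander: small flux bottle, 44 across, 110 high; origin at the centre of its underside
- reel: bystander: wire reel standing on its flange, 66 across, 46 high; origin at the centre of its underside
- tray: bystander: clear parts tray 130 x 90 x 30; origin at the centre of its underside
- cleaner: bystander: steel tip-cleaner cup, 76 across, 60 high; origin at the centre of its underside
Mind the look-alikes: they are no part of the job. What is shaped like the carrier but purple is not meant.

How it is judged:
On the way, in this order (a step that is already met when the one before it is completed fails the run):
1. the carrier's front end is against the end stop (x of carrier_front in the frame of station above 0.131 m and z of carrier_front in the frame of station below 0.021 m and y of carrier_front in the frame of station between -0.008 and 0.008 m and angle between carrier's own z axis and vertical below 0.08 rad), for 0.2 s.
2. the selector has clicked into the position of the ring mark (horizontal distance between selector_aim and mark_ring below 0.012 m and velocity of joint selector between -0.1 and 0.1 rad/s), for 0.3 s.
At the end, for the whole second after the job is handed in: The selector rests pointing at the ring mark (its aim point within 12 mm of the ring's centre), and the carrier lies at rest, flat in its channel (tilted less than 0.08 rad), its front end within 4 mm of the end stop (all of step 1 and horizontal distance between selector_aim and mark_ring below 0.012 m and velocity of joint selector between -0.05 and 0.05 rad/s and linear speed of carrier below 0.01 m/s); the robot touches nothing.
It fails at once if a bystander (screwdriver, loupe, bottle, reel, tray or cup) is moved more than 30 mm (distance of any of screwdriver, loupe, bottle, reel, tray, cleaner from where it was at the start of the episode above 0.03 m).
It also fails if it takes over 58 s, if anything falls off the work surface, if the arm or the gripper's body presses on something with over 40 N, if the wrist force passes 120 N, or if a joint passes its speed limit or range.

ROBOT

A 6-joint arm with a two-finger parallel gripper is mounted at the origin on the work surface. World frame = base frame: x ahead of the robot, y to its left, z up, the work surface at z = 0. Lengths are in m, angles in rad, forces in N, time in s.
With the tool pointing down it reaches from about 0.325 to 0.775 m from the base axis. Payload 5.5 kg.
Tool frame: the origin (TCP) lies midway between the tips of the shut fingers; the grasp point (between the pads) lies 19 mm behind it; z points along the fingers, x is the direction in which the jaws open and shut, and the axes are right-handed (so a half turn about z gives the same grasp; the last joint's range is limited). The gripper opens to 85 mm and grips with 20 to 120 N. Pads are 22 mm wide; open, the fingers measure 114 mm over their backs; the gripper's body (76 mm by 85 mm) begins 54 mm behind the grasp point. The pads swing forward as they close: fully open they stand 13 mm farther back than shut.
Start: joints at [-1.271, 0.091, 1.231, -0, 1.82, -0.057], TCP at [0.21, -0.562, 0.194] pointing down, gripper open.
Joint ranges: [-2.87, 2.87], [-0.86, 2.18], [0.17, 2.46], [-1.51, 4.65], [0.06, 2.69], [-2.65, 2.65]. Speed limits (rad/s): [2.57, 2.57, 3.01, 3.14, 3.14, 3.14].

INTERFACE

Orientations are given as a rotation vector (axis times angle).
In Python, from station import get_state, read_camera, camera_model, close_job gives the robot as it stands.
- The arm moves only by the shell command python3 -m pendant 'ROWS' [FORCE]. ROWS is JSON, a list of rows, each an object of numbers: "x", "y", "z": the shift along the world's x, y, z each as a share of 50 mm, from -1 to 1; "turn": the turn about the world's z as a share of 0.1 rad, from -1 to 1; "jaw": the opening, from -1 (shut) to 1 (fully open). A call has 1 to 12 rows; each row shifts and turns the commanded pose from where the row before left it; what a row does not reach is not made up. A row lasts 1/8 s, in which the tool goes at most 62.5 mm and 10.7 degrees, less where a joint would pass 70% of its speed; a pose out of reach is approached as far as the arm can. A call with a number of a shift or a turn outside -1 to 1 is refused whole. A call with a gripper value outside its range is refused whole. The fingers move at their own pace and stop on an object; FORCE is the grip in N (left out, the last holds). Time passes only in rows, so rows that do not move let the fingers close. It gives the time, the measured TCP pose, the force and the opening at its end, in the units of the state.
- get_state(): the state, without advancing time (a new reading comes with each control period).
- read_camera(name): name is "scene" or "top"; returns the picture (400x640x3 uint8, red, green, blue); there is no depth.
- camera_model(name): a dict with "fovy" (degrees; the focal length in pixels is half the picture's height over the tangent of half this angle, whatever the lens; pixels are square), "cx", "cy" (the principal point, pixels), "world_from_camera" (4x4, takes a point from camera to world coordinates). Camera axes: x right, y down, z forward; pixel columns grow to the right and rows downward; lengths in m; the calibration is good to about 2 mm. A picture is of the moment at which its call begins. camera_model takes no time and is no camera call.
- close_job(): hands the job in, once; it reports no verdict.
The state is a dict: "t": time; "joint_positions": joint angles; "joint_velocities": joint speeds; "effort": joint torques, N m; "tcp_pos": TCP position; "orientation": TCP orientation; "contact_force": force on the tool from outside, world axes, zero at the start; "moment": the same for the moment, N m; "grip_width": finger opening in m.
Only numpy, scipy, OpenCV 4.12 (cv2) and the standard library are available. Lean on these libraries where they do the work, as an engineer would, in place of code of your own. Each camera call takes 0.05 s, during which the arm holds its last target. There are 200 camera calls.

## Working session

There is one attempt and no reset: what is moved stays moved. The work goes in short steps, Python scripts to look and compute and a shell command to move; the robot and the scene stay as the last step left them, time stands still between calls to the robot, and variables do not carry over. Pictures are saved under pics/ and viewed, about 8 in all and at most 12, crops included, and the job is handed in when it is done.

```bash
mkdir -p pics; cat > h.py <<'E'
import numpy as np, cv2
from station import *
def snap(n,f,crop=None,s=1):
    im=read_camera(n)[:,:,::-1].copy(); cv2.imwrite('pics/raw_'+f+'.png',im)
    if crop: a,b,c,d=crop; im=im[b:d,a:c]
    cv2.imwrite('pics/'+f+'.png',cv2.resize(im,None,fx=s,fy=s,interpolation=cv2.INTER_CUBIC))
def px(n,u,v,z):
    m=camera_model(n);f=200/np.tan(np.radians(m['fovy'])/2);T=np.array(m['world_from_camera'])
    d=T[:3,:3]@np.array([(u-m['cx'])/f,(v-m['cy'])/f,1]);o=T[:3,3];return (o+d*(z-o[2])/d[2]).round(4)
def proj(n,p):
    m=camera_model(n);f=200/np.tan(np.radians(m['fovy'])/2);T=np.linalg.inv(np.array(m['world_from_camera']))
    q=T[:3,:3]@np.array(p)+T[:3,3];return (f*q[:2]/q[2]+[m['cx'],m['cy']]).round(1)
E
python3 - <<'E'
from h import *
snap('top','t0',None,1.25);snap('scene','s0',None,1.25)
for n in('top','scene'):print(camera_model(n))
print(get_state())
E
```

```text
{'fovy': 49.023712495190004, 'cx': 312.2778913708059, 'cy': 197.01307308264268, 'world_from_camera': array([[-0.0369165 , -0.97403893,  0.22335026,  0.25090225],
       [-0.99930478,  0.03714718, -0.00317009,  0.05076483],
       [-0.00520904, -0.22331201, -0.9747331 ,  1.42108866],
       [ 0.        ,  0.        ,  0.        ,  1.        ]])}
{'fovy': 56.78280174137178, 'cx': 317.039675186409, 'cy': 199.78255840083096, 'world_from_camera': array([[ 0.0270821 ,  0.72521285, -0.68799192,  1.41171535],
       [ 0.99962894, -0.01763587,  0.02075939,  0.01268042],
       [ 0.00292164, -0.68829884, -0.72542137,  1.05155923],
       [ 0.        ,  0.        ,  0.        ,  1.        ]])}
{'t': 0.1, 'joint_positions': array([-1.27069620e+00,  9.18041309e-02,  1.23180517e+00, -2.47663991e-05,
        1.81983707e+00, -5.66993714e-02]), 'joint_velocities': array([-0.00086646, -0.00193734, -0.00255044,  0.00028621,  0.00032299,
       -0.00095135]), 'effort': array([ 1.44332127e-03, -4.60215926e+01, -4.19218147e+01, -1.70477965e-04,
        1.06327166e-02, -2.38758027e-06]), 'tcp_pos': array([ 0.20945428, -0.56188525,  0.1929293 ]), 'orientation': array([-2.57946201e+00,  1.79134580e+00,  2.31609373e-03]), 'contact_force': array([ 0.25618483, -0.52556998, -0.03390883]), 'moment': array([ 0.01738711,  0.06864832, -0.00041355]), 'grip_width': 0.08560058662256682}
```

View pics/t0.png

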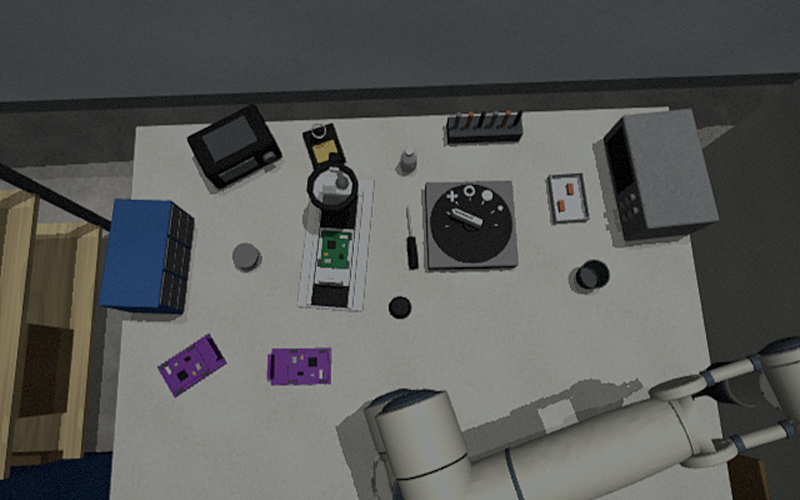

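View pics/s0.png

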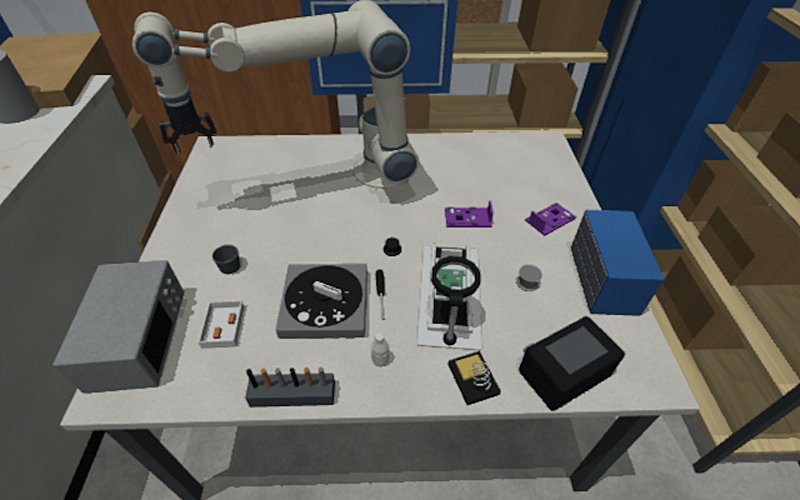

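The top view shows the station at about (335,240), the carrier's rear plate at about (332,283), and the console at about (470,225). The purple decoys lie to the lower left. I'll enlarge that area.

```bash
python3 - <<'E'
import cv2
im=cv2.imread('pics/raw_t0.png')[122:257,230:430]
im=cv2.convertScaleAbs(im,alpha=1.5)
cv2.imwrite('pics/c0.png',cv2.resize(im,None,fx=4,fy=4,interpolation=cv2.INTER_CUBIC))
E
```

```text
(no output)
```

View pics/c0.png

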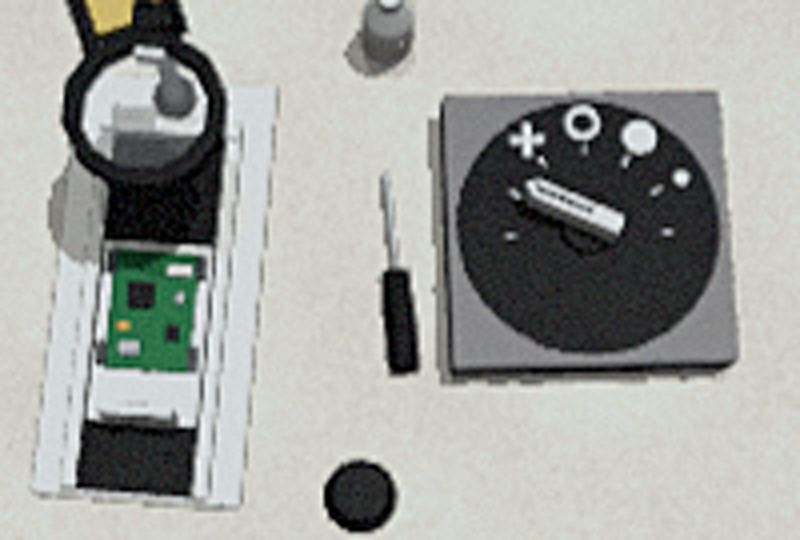

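```bash
python3 - <<'E'
from h import *
P=lambda u,v,z:px('top',230+u/4,122+v/4,z)[:2]
for n,u,v,z in [('st NL',33,493,.012),('st NR',242,503,.012),('st FR',279,88,.012),('black NL',78,487,.012),('black NR',195,493,.012),
('plate top L',104,414,.066),('plate top R',175,417,.066),('carr front L',110,243,.022),('carr front R',207,246,.022),('lens c',144,110,.18),
('stopbar front L',104,130,.03),
('con FL',443,94,.045),('con FR',719,93,.045),('con NR',738,361,.045),('con NL',449,368,.045),
('nose',527,188,.085),('tail c',620,229,.085),('ring',582,124,.045),('disc',640,138,.045),('cross',527,140,.045),('dot',682,177,.045),('tickL',511,236,.045),('tickR',668,232,.045)]: print(n,P(u,v,z))
E
```

```text
st NL [0.4237 0.2901]
st NR [0.4094 0.1222]
st FR [0.7597 0.0818]
black NL [0.4272 0.2539]
black NR [0.4188 0.1598]
plate top L [0.4768 0.2255]
plate top R [0.4724 0.1701]
carr front L [0.6266 0.225 ]
carr front R [0.621  0.1451]
lens c [0.6856 0.1791]
stopbar front L [0.7219 0.2281]
con FL [ 0.7373 -0.0542]
con FR [ 0.7293 -0.282 ]
con NR [ 0.504  -0.2777]
con NL [ 0.507  -0.0472]
nose [ 0.6421 -0.1136]
tail c [ 0.6057 -0.1847]
ring [ 0.7068 -0.1672]
disc [ 0.6929 -0.2139]
cross [ 0.6948 -0.1211]
dot [ 0.6583 -0.2456]
tickL [ 0.6139 -0.1031]
tickR [ 0.6123 -0.2305]
```

The ring is the second mark, q = 1.676. The selector is at q ≈ 0.56, so it needs about -1.117 rad of world turn. The station's yaw is about -0.105, and the plate's rear face is near (0.475, 0.198). Next I move behind the plate.

```bash
python3 -m pendant '[{"x":0.8,"y":0.87,"turn":-0.6,"jaw":-1},{"x":0.8,"y":0.87,"turn":-0.6,"jaw":-1},{"x":0.8,"y":0.87,"turn":-0.6,"jaw":-1},{"x":0.8,"y":0.87,"turn":-0.6,"jaw":-1},{"x":0.8,"y":0.87,"turn":-0.6,"jaw":-1},{"x":0.8,"y":0.87,"turn":-0.6,"jaw":-1},{"y":0.9,"turn":-0.5,"jaw":-1},{"y":0.9,"turn":-0.5,"jaw":-1},{"y":0.9,"jaw":-1},{"y":0.9,"jaw":-1},{"y":0.9,"jaw":-1},{"y":0.9,"jaw":-1}]' 40
```

```text
validation failed for argument at $[0]...
```

```bash
python3 -m pendant '[{"x":0.8,"y":0.87,"z":0,"turn":-0.6,"jaw":-1},{"x":0.8,"y":0.87,"z":0,"turn":-0.6,"jaw":-1},{"x":0.8,"y":0.87,"z":0,"turn":-0.6,"jaw":-1},{"x":0.8,"y":0.87,"z":0,"turn":-0.6,"jaw":-1}]' 40
```

```text
t: 0.6
tcp_pos: [0.3704, -0.3866, 0.1935]
orientation: [-2.345, 2.091, 0.001]
contact_force: [1.0, 1.0, -0.6]
grip_width: 0.0122
```

```bash
python3 -m pendant '[{"x":0.6,"y":0.98,"z":0,"turn":-0.5,"jaw":-1},{"x":0.6,"y":0.98,"z":0,"turn":-0.5,"jaw":-1},{"x":0.4,"y":0.98,"z":0,"turn":-0.5,"jaw":-1},{"x":0,"y":0.98,"z":0,"turn":-0.5,"jaw":-1},{"x":0,"y":0.98,"z":0,"turn":-0.2,"jaw":-1},{"x":0,"y":0.98,"z":0,"turn":0,"jaw":-1},{"x":0,"y":0.98,"z":0,"turn":0,"jaw":-1},{"x":0,"y":0.98,"z":0,"turn":0,"jaw":-1},{"x":0,"y":0.98,"z":0,"turn":0,"jaw":-1},{"x":0,"y":0.98,"z":-0.5,"turn":0,"jaw":-1},{"x":-0.1,"y":0.98,"z":-0.6,"turn":0,"jaw":-1},{"x":-0.1,"y":0.98,"z":-0.6,"turn":0,"jaw":-1}]'
python3 -m pendant '[{"x":0,"y":0,"z":0,"turn":0,"jaw":-1},{"x":0,"y":0,"z":0,"turn":0,"jaw":-1}]'
```

```text
t: 2.1
tcp_pos: [0.4391, 0.2013, 0.1078]
orientation: [-2.104, 2.333, -0.0]
contact_force: [0.6, -0.0, -1.5]
grip_width: 0.0001
t: 2.35
tcp_pos: [0.4396, 0.1995, 0.1091]
orientation: [2.104, -2.332, 0.001]
contact_force: [0.1, -0.4, -0.3]
grip_width: 0.0
```

```bash
python3 -m pendant '[{"x":-0.12,"y":0.06,"z":-0.5,"turn":0,"jaw":-1},{"x":0,"y":0,"z":-0.5,"turn":0,"jaw":-1},{"x":0,"y":0,"z":-0.4,"turn":0,"jaw":-1},{"x":0,"y":0,"z":-0.24,"turn":0,"jaw":-1},{"x":0,"y":0,"z":0,"turn":0,"jaw":-1}]'
python3 - <<'E'
from h import *
snap('top','t1',(230,122,340,257),4)
E
```

```text
t: 2.98
tcp_pos: [0.4334, 0.2022, 0.0265]
orientation: [2.102, -2.333, -0.001]
contact_force: [-0.0, -0.3, 0.5]
grip_width: 0.0001
```

View pics/t1.png

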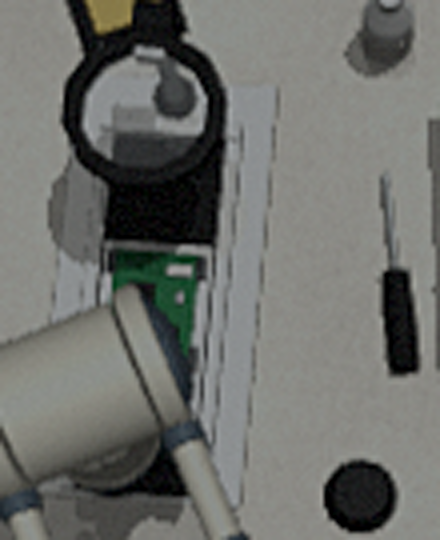

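The gripper is behind the plate at the channel's centre with no contact. I push partway and then check clearance to the magnifier.

```bash
python3 -m pendant '[{"x":0.2,"y":-0.02,"z":0,"turn":0,"jaw":-1},{"x":0.2,"y":-0.02,"z":0,"turn":0,"jaw":-1},{"x":0.2,"y":-0.02,"z":0,"turn":0,"jaw":-1},{"x":0.2,"y":-0.02,"z":0,"turn":0,"jaw":-1},{"x":0.2,"y":-0.02,"z":0,"turn":0,"jaw":-1},{"x":0.2,"y":-0.02,"z":0,"turn":0,"jaw":-1},{"x":0.2,"y":-0.02,"z":0,"turn":0,"jaw":-1},{"x":0.2,"y":-0.02,"z":0,"turn":0,"jaw":-1},{"x":0.2,"y":-0.02,"z":0,"turn":0,"jaw":-1}]'
python3 - <<'E'
from h import *
snap('scene','s2',(300,130,430,290),3.7)
E
```

```text
t: 4.15
tcp_pos: [0.5242, 0.1938, 0.0271]
orientation: [-2.104, 2.333, 0.0]
contact_force: [-3.4, 0.5, 3.8]
grip_width: -0.0001
```

View pics/s2.png

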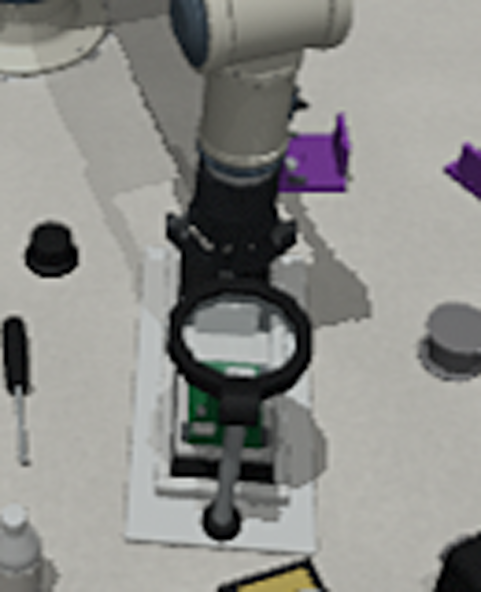

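The carrier slides straight with about 30 mm left, and the gripper clears the lens ring. I carry on slowly until it touches the stop.

```bash
python3 -m pendant '[{"x":0.1,"y":-0.01,"z":0,"turn":0,"jaw":-1},{"x":0.1,"y":-0.01,"z":0,"turn":0,"jaw":-1},{"x":0.1,"y":-0.01,"z":0,"turn":0,"jaw":-1},{"x":0.08,"y":-0.01,"z":0,"turn":0,"jaw":-1},{"x":0.06,"y":-0.01,"z":0,"turn":0,"jaw":-1}]'
python3 -m pendant '[{"x":0.04,"y":0,"z":0,"turn":0,"jaw":-1},{"x":0.04,"y":-0.01,"z":0,"turn":0,"jaw":-1}]'
python3 - <<'E'
from h import *
snap('scene','s3',(320,200,410,290),5)
E
```

```text
t: 4.82
tcp_pos: [0.5458, 0.1913, 0.0271]
orientation: [-2.104, 2.333, 0.0]
contact_force: [-4.9, 0.6, 5.7]
grip_width: -0.0001
t: 5.08
tcp_pos: [0.5496, 0.1908, 0.027]
orientation: [-2.104, 2.333, 0.0]
contact_force: [-3.8, -0.2, 4.4]
grip_width: -0.0004
```

View pics/s3.png

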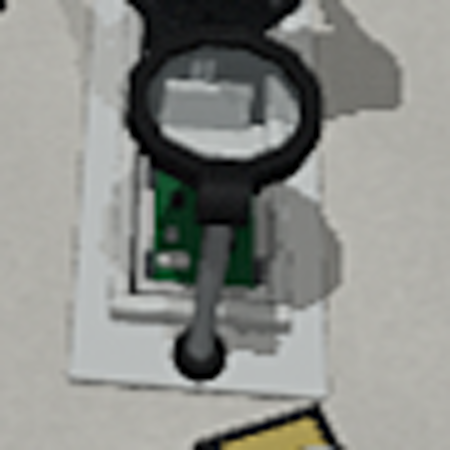

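```bash
for i in 1 2; do python3 -m pendant '[{"x":0.04,"y":0,"z":0,"turn":0,"jaw":-1}]' | grep -E "tcp|contact"; done; python3 -m pendant '[{"x":0.04,"y":-0.01,"z":0,"turn":0,"jaw":-1}]' | grep -E "tcp|contact"
```

```text
tcp_pos: [0.5516, 0.1907, 0.0271]
contact_force: [-4.5, -0.8, 4.4]
tcp_pos: [0.5536, 0.1908, 0.0271]
contact_force: [-4.2, 0.3, 4.3]
tcp_pos: [0.5556, 0.1904, 0.0271]
contact_force: [-4.4, 0.9, 5.4]
```

```bash
python3 -m pendant '[{"x":0.04,"y":0,"z":0,"turn":0,"jaw":-1}]' | grep -E "tcp|contact"; python3 -m pendant '[{"x":0.03,"y":-0.01,"z":0,"turn":0,"jaw":-1}]' | grep -E "tcp|contact"; python3 -m pendant '[{"x":0.03,"y":0,"z":0,"turn":0,"jaw":-1}]' | grep -E "tcp|contact"
```

```text
tcp_pos: [0.5576, 0.1902, 0.0271]
contact_force: [-4.8, 0.3, 4.7]
tcp_pos: [0.5591, 0.1899, 0.0271]
contact_force: [-6.2, 1.9, 5.0]
tcp_pos: [0.5592, 0.1899, 0.027]
contact_force: [-12.3, -0.0, 9.1]
```

The TCP stalls at x = 0.559 and the force climbs to 12 N, so the carrier is at the stop. I hold briefly, back straight off, and look.

```bash
python3 -m pendant '[{"x":0.02,"y":0,"z":0,"turn":0,"jaw":-1},{"x":0,"y":0,"z":0,"turn":0,"jaw":-1},{"x":0,"y":0,"z":0,"turn":0,"jaw":-1}]' | grep -E "tcp|contact"; python3 -m pendant '[{"x":-0.1,"y":0.01,"z":0,"turn":0,"jaw":-1},{"x":-0.3,"y":0.03,"z":0,"turn":0,"jaw":-1},{"x":-0.6,"y":0.06,"z":0,"turn":0,"jaw":-1},{"x":-0.6,"y":0.06,"z":0,"turn":0,"jaw":-1},{"x":-0.4,"y":0,"z":0.8,"turn":0,"jaw":-1},{"x":-0.4,"y":0,"z":0.8,"turn":0,"jaw":-1},{"x":0,"y":-0.6,"z":0.8,"turn":0,"jaw":-1},{"x":0,"y":-0.9,"z":0.8,"turn":0,"jaw":1},{"x":0,"y":-0.95,"z":0,"turn":0.9,"jaw":1},{"x":0,"y":-0.95,"z":0,"turn":0.9,"jaw":1},{"x":0,"y":-0.95,"z":0,"turn":0.9,"jaw":1},{"x":0,"y":-0.95,"z":0,"turn":0.9,"jaw":1}]'
python3 - <<'E'
from h import *
snap('top','t4',(230,122,430,257),4)
E
```

```text
tcp_pos: [0.5593, 0.19, 0.027]
contact_force: [-12.5, -0.3, 9.7]
t: 7.75
tcp_pos: [0.4418, -0.0693, 0.1864]
orientation: [2.49, -1.916, 0.002]
contact_force: [0.4, -0.5, -0.5]
grip_width: 0.0855
```

View pics/t4.png

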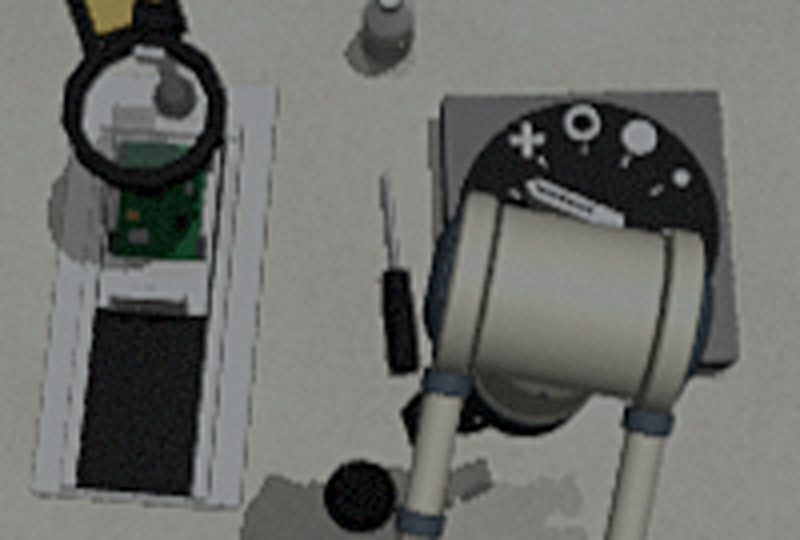

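The carrier lies squarely in the channel with its front at the stop, the rear edge at about (150,312). Next I fit the selector axis from the four marks.

```bash
python3 - <<'E'
from h import *
from scipy.optimize import least_squares
P=lambda u,v,z:px('top',230+u/4,122+v/4,z)[:2]
M=np.array([P(527,140,.045),P(582,124,.045),P(640,138,.045),P(682,177,.045)]);a=np.array([.5585,0,-.5585,-1.117])
r=least_squares(lambda p:(p[:2]+.087*np.c_[np.cos(a+p[2]),np.sin(a+p[2])]-M).ravel(),[.618,-.165,0])
print(r.x,r.fun.round(4)); ax=r.x[:2]
nose=P(527,188,.085);d=nose-ax;print(np.arctan2(d[1],d[0]),np.hypot(*d))
for p in [(97,308),(207,316)]:print(P(*p,.022))
print(get_state()['tcp_pos'])
E
```

```text
[ 0.62016929 -0.16690498 -0.00728824] [-0.0005 -0.0002  0.0004 -0.0003  0.0007  0.0004 -0.0006  0.0002]
1.1804844006161723 0.057640064338993005
[0.5721 0.2362]
[0.5619 0.1464]
[ 0.44139433 -0.0742053   0.18608809]
```

```bash
python3 -m pendant '[{"x":0.4,"y":-0.2,"z":0,"turn":0.94,"jaw":1},{"x":0.4,"y":-0.2,"z":0,"turn":0.94,"jaw":1},{"x":0.4,"y":-0.2,"z":0,"turn":0.94,"jaw":1},{"x":0.4,"y":-0.2,"z":0,"turn":0.94,"jaw":1},{"x":0.4,"y":-0.2,"z":0,"turn":0.94,"jaw":1},{"x":0.4,"y":-0.2,"z":0,"turn":0.94,"jaw":1},{"x":0.4,"y":-0.2,"z":0,"turn":0.94,"jaw":1},{"x":0.4,"y":-0.2,"z":0,"turn":0.94,"jaw":1},{"x":0.36,"y":-0.2,"z":0,"turn":0.94,"jaw":1},{"x":0,"y":0,"z":0,"turn":0,"jaw":1},{"x":0,"y":0,"z":0,"turn":0,"jaw":1}]'
```

```text
t: 9.18
tcp_pos: [0.6193, -0.1571, 0.1864]
orientation: [3.055, -0.731, -0.001]
contact_force: [-0.0, -0.3, -0.6]
grip_width: 0.0855
```

```bash
python3 -m pendant '[{"x":0,"y":-0.18,"z":-0.5,"turn":0,"jaw":1},{"x":0,"y":0,"z":-0.6,"turn":0,"jaw":1},{"x":0,"y":0,"z":-0.6,"turn":0,"jaw":1},{"x":0,"y":0,"z":-0.5,"turn":0,"jaw":1},{"x":0,"y":0,"z":-0.24,"turn":0,"jaw":1},{"x":0,"y":0,"z":0,"turn":0,"jaw":1}]' 40
python3 -m pendant '[{"x":0,"y":0,"z":0,"turn":0,"jaw":-1},{"x":0,"y":0,"z":0,"turn":0,"jaw":-1},{"x":0,"y":0,"z":0,"turn":0,"jaw":-1},{"x":0,"y":0,"z":0,"turn":0,"jaw":-1},{"x":0,"y":0,"z":0,"turn":0,"jaw":-1},{"x":0,"y":0,"z":0,"turn":0,"jaw":-1}]' 40
```

```text
t: 9.93
tcp_pos: [0.619, -0.1659, 0.0645]
orientation: [-3.056, 0.729, 0.002]
contact_force: [-1.3, -0.4, 0.7]
grip_width: 0.0854
t: 10.68
tcp_pos: [0.6196, -0.1662, 0.0649]
orientation: [-3.056, 0.728, 0.0]
contact_force: [-0.8, 0.8, 0.1]
grip_width: -0.0003
```

The jaws shut fully, so they are not holding the blade. I'll look.

```bash
python3 - <<'E'
from h import *
im=[]
for n in('scene','top'):
    r=read_camera(n)[:,:,::-1].copy(); cv2.imwrite(f'pics/raw_{n}5.png',r)
    u,v=proj(n,get_state()['tcp_pos']);print(n,u,v)
    u,v=int(u),int(v);im.append(cv2.convertScaleAbs(cv2.resize(r[v-50:v+50,u-40:u+40],None,fx=5,fy=5,interpolation=cv2.INTER_CUBIC),alpha=1.4))
cv2.imwrite('pics/g5.png',np.hstack(im))
E
```

```text
scene 257.2 231.5
top 377.9 176.9
```

View pics/g5.png

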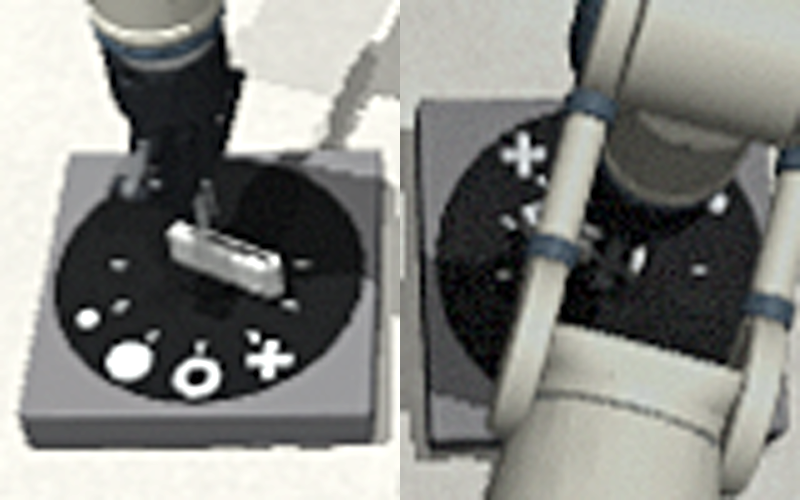

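```bash
python3 - <<'E'
from h import *
r=cv2.imread('pics/raw_scene5.png')[188:253,225:285]
r=cv2.convertScaleAbs((255*(r/255.)**.55).astype('uint8'),alpha=1.1)
cv2.imwrite('pics/g6.png',cv2.resize(r,None,fx=9,fy=9,interpolation=cv2.INTER_CUBIC))
for p in [(.619,-.166,.065),(.62,-.167,.085),(.62+.058*np.cos(1.1),-.167+.058*np.sin(1.1),.085),(.62-.024*np.cos(1.1),-.167-.024*np.sin(1.1),.085),(.619,-.166,.12)]:print((proj('scene',p)-[225,188])*9)
print(get_state()['grip_width'])
E
```

```text
[290.7 390.6]
[281.7 359.1]
[416.7 411.3]
[226.8 337.5]
[273.6 296.1]
2.8742369901425506e-05
```

View pics/g6.png

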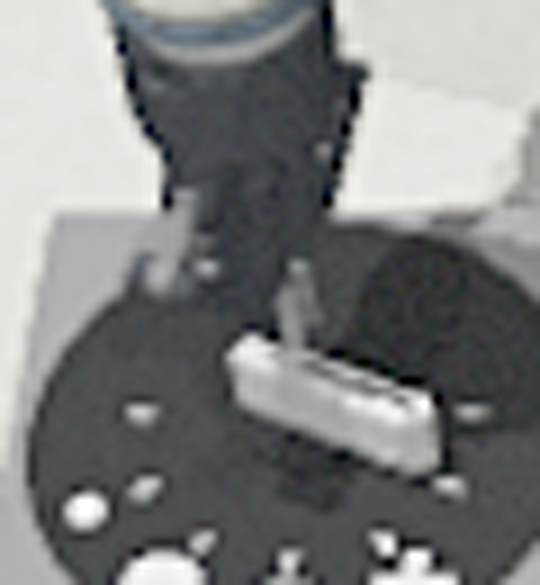

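The blade is where I predicted, with a finger right behind it and none visible in front. I'll probe gently along the jaw axis to find out where the fingers are.

```bash
python3 -m pendant '[{"x":0.05,"y":-0.025,"z":0,"turn":0,"jaw":-1},{"x":0,"y":0,"z":0,"turn":0,"jaw":-1}]'; python3 -m pendant '[{"x":-0.1,"y":0.05,"z":0,"turn":0,"jaw":-1},{"x":0,"y":0,"z":0,"turn":0,"jaw":-1}]';python3 -m pendant '[{"x":0.05,"y":-0.025,"z":0,"turn":0,"jaw":-1},{"x":0,"y":0,"z":0,"turn":0,"jaw":-1}]'
python3 - <<'E'
from h import *
for p in [(.60,-.156,.09),(.606,-.159,.09),(.606,-.159,.1),(.657,-.185,.13),(.633,-.173,.065),(.633,-.173,.1),(.65,-.181,.09)]:print(p,(proj('scene',p)-[225,188])*9)
E
```

```text
t: 11.02
tcp_pos: [0.6222, -0.1676, 0.0649]
orientation: [3.056, -0.729, 0.0]
contact_force: [-1.2, 0.0, -0.1]
grip_width: 0.0001
t: 11.28
tcp_pos: [0.6167, -0.1648, 0.065]
orientation: [-3.056, 0.728, 0.0]
contact_force: [0.8, -1.0, 0.1]
grip_width: 0.0001
t: 11.52
tcp_pos: [0.6198, -0.1663, 0.065]
orientation: [3.056, -0.729, 0.0]
contact_force: [0.4, -0.0, -0.8]
grip_width: 0.0001
(0.6, -0.156, 0.09) [314.1 308.7]
(0.606, -0.159, 0.09) [305.1 321.3]
(0.606, -0.159, 0.1) [301.5 303.3]
(0.657, -0.185, 0.13) [207.  360.9]
(0.633, -0.173, 0.065) [269.1 420.3]
(0.633, -0.173, 0.1) [257.4 360.9]
(0.65, -0.181, 0.09) [234.9 414.9]
```

No force over ±3 mm, yet the blade should be at this spot. I'll collect views with the fingers shut here, shut and raised, and open and raised, as one composite with the predicted TCP marked.

```bash
cat > pan.py <<'E'
import sys; from h import *
t=sys.argv[1]; p=get_state()['tcp_pos']; out=[]
for n in('scene','top'):
    r=read_camera(n)[:,:,::-1].copy(); o=np.array([220,170] if n=='scene' else [335,130])
    r=r[o[1]:o[1]+75,o[0]:o[0]+66]; r=cv2.resize((255*(r/255.)**.55).astype('uint8'),None,fx=4,fy=4,interpolation=cv2.INTER_CUBIC)
    c=((proj(n,p)-o)*4+2).astype(int); cv2.circle(r,tuple(map(int,c)),2,(0,0,255),-1); out.append(r)
cv2.imwrite(f'pics/p_{t}.png',np.vstack(out))
E
python3 pan.py a
python3 -m pendant '[{"x":0,"y":0,"z":0.6,"turn":0,"jaw":-1},{"x":0,"y":0,"z":0.6,"turn":0,"jaw":-1},{"x":0,"y":0,"z":0,"turn":0,"jaw":-1},{"x":0,"y":0,"z":0,"turn":0,"jaw":-1}]'; python3 pan.py b
python3 -m pendant '[{"x":0,"y":0,"z":0,"turn":0,"jaw":1},{"x":0,"y":0,"z":0,"turn":0,"jaw":1},{"x":0,"y":0,"z":0,"turn":0,"jaw":1},{"x":0,"y":0,"z":0,"turn":0,"jaw":1},{"x":0,"y":0,"z":0,"turn":0,"jaw":1}]'; python3 pan.py c
python3 -c "
import cv2,numpy as np
cv2.imwrite('pics/p.png',np.hstack([cv2.imread(f'pics/p_{k}.png') for k in 'abc']))"
```

```text
t: 12.12
tcp_pos: [0.6193, -0.1661, 0.124]
orientation: [-3.056, 0.728, 0.002]
contact_force: [0.2, 0.6, -0.6]
grip_width: -0.0
t: 12.85
tcp_pos: [0.6196, -0.1663, 0.1251]
orientation: [3.056, -0.729, 0.0]
contact_force: [-0.2, 0.3, 0.5]
grip_width: 0.0854
```

View pics/p.png

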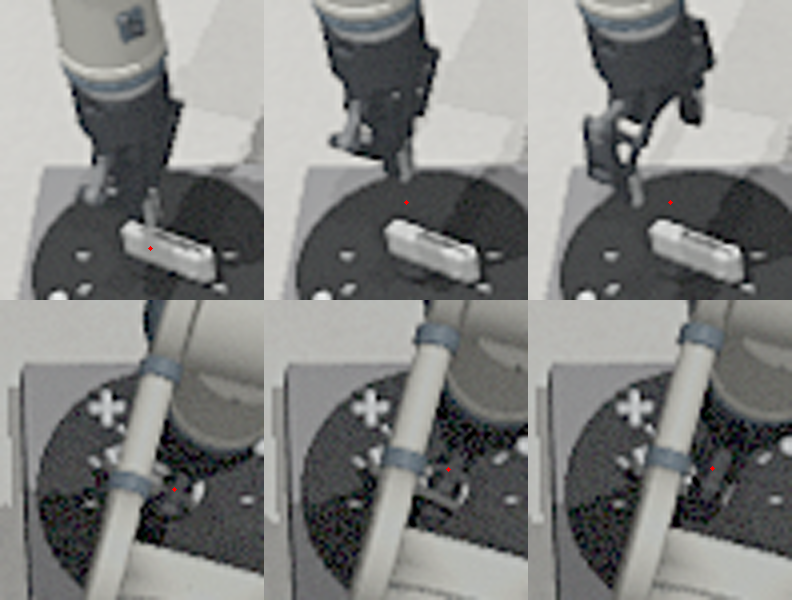

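The shut fingertips show about 6 raw pixels above the projected TCP, at (405,178) against (405,202). So the tool really sits about 30 mm higher than the state says, and the fingers closed above the blade. An open descent to a reported z of 0.04 is safe either way.

```bash
python3 -m pendant '[{"x":0,"y":0,"z":-0.5,"turn":0,"jaw":1},{"x":0,"y":0,"z":-0.5,"turn":0,"jaw":1},{"x":0,"y":0,"z":-0.4,"turn":0,"jaw":1},{"x":0,"y":0,"z":-0.3,"turn":0,"jaw":1},{"x":0,"y":0,"z":0,"turn":0,"jaw":1}]' 40
python3 -m pendant '[{"x":0,"y":0,"z":0,"turn":0,"jaw":-0.3},{"x":0,"y":0,"z":0,"turn":0,"jaw":-0.3},{"x":0,"y":0,"z":0,"turn":0,"jaw":-0.3},{"x":0,"y":0,"z":0,"turn":0,"jaw":-0.3}]' 40
python3 -m pendant '[{"x":0,"y":0,"z":0,"turn":0,"jaw":-0.7},{"x":0,"y":0,"z":0,"turn":0,"jaw":-0.7},{"x":0,"y":0,"z":0,"turn":0,"jaw":-0.7}]' 40
```

```text
t: 13.58
tcp_pos: [0.6188, -0.166, 0.0384]
orientation: [-3.056, 0.728, 0.004]
contact_force: [-0.1, 0.1, -0.2]
grip_width: 0.0853
t: 14.08
tcp_pos: [0.6198, -0.1663, 0.0404]
orientation: [3.056, -0.728, 0.001]
contact_force: [0.4, -0.3, -0.1]
grip_width: 0.0298
t: 14.45
tcp_pos: [0.6189, -0.1659, 0.0404]
orientation: [-3.056, 0.728, 0.002]
contact_force: [-5.0, 2.0, 5.4]
grip_width: 0.0147
```

It stopped at about 15 mm, which is the blade. I grip it fully.

```bash
python3 -m pendant '[{"x":0,"y":0,"z":0,"turn":0,"jaw":-1},{"x":0,"y":0,"z":0,"turn":0,"jaw":-1},{"x":0,"y":0,"z":0,"turn":0,"jaw":-1}]' 40; python3 -c "
from h import *;print(get_state())"
```

```text
t: 14.82
tcp_pos: [0.6189, -0.1659, 0.0403]
orientation: [-3.056, 0.728, 0.002]
contact_force: [-5.1, 2.2, 3.8]
grip_width: 0.0144
{'t': 14.825, 'joint_positions': array([-3.15034474e-01,  2.24221957e-01,  1.35595733e+00,  1.09713286e-04,
        1.56284351e+00,  1.52871346e-01]), 'joint_velocities': array([ 0.00020624,  0.00032961,  0.00070967,  0.0016735 , -0.00028689,
       -0.00020759]), 'effort': array([-3.98254870e-01, -4.87914455e+01, -4.12560010e+01, -1.05815975e-01,
       -1.80246469e+00,  5.92718381e-03]), 'tcp_pos': array([ 0.61892928, -0.16589785,  0.0403372 ]), 'orientation': array([-3.05578802e+00,  7.28247365e-01,  2.22497597e-03]), 'contact_force': array([-5.10002947,  2.22822173,  3.77569589]), 'moment': array([0.38970817, 0.86007102, 0.02644344]), 'grip_width': 0.014364520495752988}
```

```bash
python3 -m pendant '[{"x":0,"y":0,"z":0,"turn":-0.6,"jaw":-1},{"x":0,"y":0,"z":0,"turn":-0.7,"jaw":-1},{"x":0,"y":0,"z":0,"turn":-0.7,"jaw":-1}]'
python3 -m pendant '[{"x":0,"y":0,"z":0,"turn":-0.8,"jaw":-1},{"x":0,"y":0,"z":0,"turn":-0.8,"jaw":-1},{"x":0,"y":0,"z":0,"turn":-0.8,"jaw":-1},{"x":0,"y":0,"z":0,"turn":-0.8,"jaw":-1}]'; python3 -c "
from h import *;print(get_state()['moment'])"
```

```text
t: 15.2
tcp_pos: [0.6185, -0.1657, 0.0403]
orientation: [-2.967, 1.033, 0.004]
contact_force: [-7.1, 2.2, 5.7]
grip_width: 0.0148
t: 15.7
tcp_pos: [0.6179, -0.1651, 0.0403]
orientation: [-2.764, 1.493, 0.007]
contact_force: [-9.4, 5.7, 5.9]
grip_width: 0.0145
[ 0.78388485  1.64513849 -0.01967065]
```

```bash
python3 -m pendant '[{"x":-0.03,"y":0.02,"z":0,"turn":-0.74,"jaw":-1},{"x":0,"y":0,"z":0,"turn":-0.74,"jaw":-1},{"x":0,"y":0,"z":0,"turn":-0.74,"jaw":-1},{"x":0,"y":0,"z":0,"turn":-0.74,"jaw":-1}]'
python3 -m pendant '[{"x":0,"y":0,"z":0,"turn":-0.74,"jaw":-1},{"x":0,"y":0,"z":0,"turn":-0.74,"jaw":-1},{"x":0,"y":0,"z":0,"turn":-0.74,"jaw":-1},{"x":0,"y":0,"z":0,"turn":-0.74,"jaw":-1},{"x":0,"y":0,"z":0,"turn":0,"jaw":-1}]'
```

```text
t: 16.2
tcp_pos: [0.6176, -0.1644, 0.0404]
orientation: [-2.514, 1.883, 0.002]
contact_force: [-4.7, 3.3, 4.5]
grip_width: 0.0144
t: 16.82
tcp_pos: [0.6175, -0.1636, 0.0404]
orientation: [-2.211, 2.231, 0.004]
contact_force: [-6.3, 4.7, 5.0]
grip_width: 0.0144
```

The yaw is -1.58, on target. I release, lift, retreat and look.

```bash
python3 -m pendant '[{"x":0,"y":0,"z":0,"turn":0,"jaw":1},{"x":0,"y":0,"z":0,"turn":0,"jaw":1},{"x":0,"y":0,"z":0,"turn":0,"jaw":1},{"x":0,"y":0,"z":0,"turn":0,"jaw":1},{"x":0,"y":0,"z":0.4,"turn":0,"jaw":1},{"x":0,"y":0,"z":0.8,"turn":0,"jaw":1},{"x":0,"y":0,"z":0.8,"turn":0,"jaw":1},{"x":0,"y":0,"z":0.8,"turn":0,"jaw":1}]'
python3 -m pendant '[{"x":-0.9,"y":-0.8,"z":0,"turn":0,"jaw":1},{"x":-0.9,"y":-0.9,"z":0,"turn":0,"jaw":1},{"x":-0.8,"y":-0.9,"z":0,"turn":0,"jaw":1},{"x":-0.8,"y":-0.9,"z":0,"turn":0,"jaw":1},{"x":-0.8,"y":-0.9,"z":0,"turn":0,"jaw":1},{"x":-0.5,"y":-0.9,"z":0,"turn":0,"jaw":1},{"x":-0.5,"y":-0.9,"z":0,"turn":0,"jaw":1},{"x":0,"y":0,"z":0,"turn":0,"jaw":1}]'
python3 - <<'E'
from h import *
snap('top','t7',(230,122,430,257),4); im=cv2.imread('pics/t7.png'); cv2.imwrite('pics/t7.png',cv2.convertScaleAbs(im,alpha=1.5))
E
```

```text
t: 17.82
tcp_pos: [0.6182, -0.1653, 0.1833]
orientation: [-2.21, 2.231, -0.003]
contact_force: [-0.2, 0.2, -0.1]
grip_width: 0.0854
t: 18.82
tcp_pos: [0.3566, -0.4772, 0.1811]
orientation: [2.205, -2.236, 0.002]
contact_force: [-0.2, 0.2, 0.1]
grip_width: 0.0856
```

View pics/t7.png

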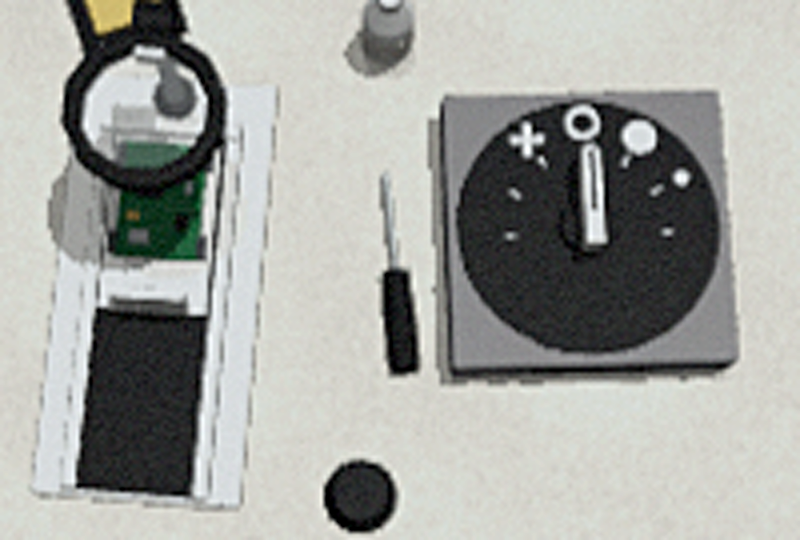

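The selector's nose at (592,146) points at the ring at (582,124). It stands above the dial, so parallax has to be corrected numerically. I'll check both results closely.

```bash
python3 - <<'E'
from h import *
P=lambda u,v,z:px('top',230+u/4,122+v/4,z)[:2]
n=P(592,145,.085);t=P(595,240,.085);d=(n-t)/np.linalg.norm(n-t);ax=np.array([.6195,-.166])
ring=P(582,124,.045);print(n,t,'dir',np.arctan2(d[1],d[0]),ring,np.linalg.norm(n+.027*d-ring),np.linalg.norm(ax+.085*d-ring))
r=read_camera('scene')[:,:,::-1]; a=r[205:290,325:405]; b=r[215:290,215:300]
f=lambda i,s:cv2.resize((255*(i/255.)**.7).astype('uint8'),s,interpolation=cv2.INTER_CUBIC)
cv2.imwrite('pics/s8.png',np.hstack([f(a,(480,510)),f(b,(320,510))]))
print(get_state()['contact_force'])
E
```

```text
[ 0.6757 -0.1676] [ 0.5975 -0.1644] dir -0.040897898385178835 [ 0.7068 -0.1672] 0.00438833303269555 0.0032862190139265517
[ 0.78778829  0.63335981 -0.29294668]
```

View pics/s8.png

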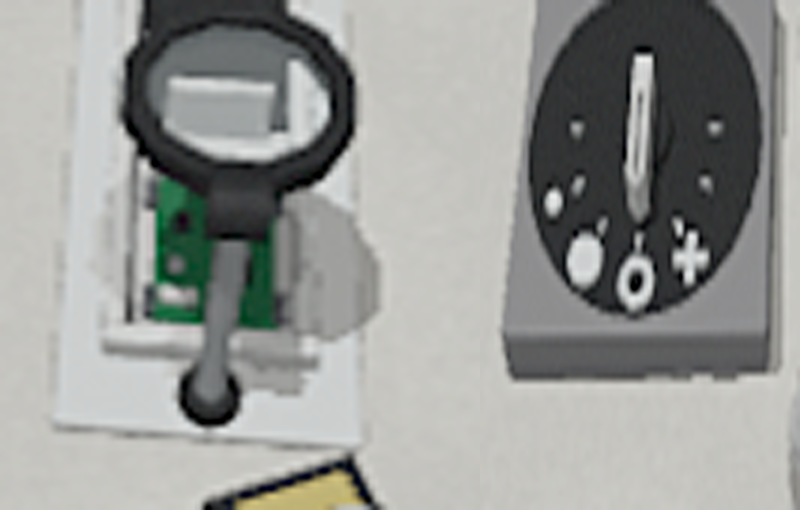

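The carrier meets the stop bar at (210,335) with no dark gap, and the selector points at the ring. I hand the job in.

```bash
python3 -c "
from station import *
print(get_state()['t'],close_job())"
```

```text
the job is handed in; nothing more can be done
18.925 None
```

The carrier is against the end stop, the selector points at the ring mark, and I handed the job in at t = 18.9 s. The job reports no verdict.

- **Carrier:** I pushed it until the tool stalled at x = 0.559 with the force rising to 12 N, held briefly, then backed straight off. The last pictures show it lying square in the channel with no gap at the stop.
- **Selector:** I gripped the handle on its axis and turned it 64° clockwise to the ring mark. After release its aim point measured about 3–4 mm from the ring's centre, against the 12 mm limit.
- **Robot and bystanders:** The gripper is open and clear of everything, with about 1 N read at the wrist. The screwdriver, loupe and bottle show no movement in the last top view. I did not check the reel, tray and cup after the job, but the arm never worked near them.

- **Failed grasp:** The first attempt closed on nothing. The pictures put the shut fingertips about 30 mm higher than the reported TCP, so I went about 25 mm lower by the reported z and the second grasp held. I did not find the cause.
- **Carrier push height:** That mismatch means the carrier was probably pushed near the top of its plate, not low down as I planned.
- **Stop position:** My camera estimate of the carrier's rear edge was 1–4 mm short of the ideal stop position, within my reading error. I relied on the force stall and the final picture.

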